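# Pin the hatch open and draw the dibber out of its box

## Robot

A 6-joint arm with a two-finger parallel gripper is mounted at the origin on the work surface. World frame = base frame: x ahead of the robot, y to its left, z up, the work surface at z = 0. Lengths are in m, angles in degrees, forces in N, time in s.
With the tool pointing down it reaches from about 0.25 to 0.725 m from the base axis. Payload 9.7 kg.
Tool frame: the origin (TCP) lies between the finger pads; the fingertips stand 19 mm ahead of it and the grasp point (between the pads) is the TCP; z points along the fingers, y is the line along which they close (so a half turn about z gives the same grasp; the last joint's range is limited). The gripper opens to 85 mm and grips with 20 to 120 N. Pads are 22 mm wide; open, the fingers measure 114 mm over their backs; the gripper's body (76 mm by 85 mm) begins 54 mm behind the grasp point. The pads swing forward as they close: fully open they stand 13 mm farther back than shut.
Start: joints at [-75.057, 4.979, 10.078, 95.1, 0, 90], TCP at [0.142, -0.531, 0.25] pointing down, gripper open.
Joint ranges: [-179.16, 179.16], [-48.56, 103.87], [-65.8, 70.77], [-126.05, 130.52], [-82.76, 87.17], [-180, 180]. Speed limits (degrees/s): [127.2, 127.2, 147.25, 180, 180, 180].

## Interface

Orientations are given as [roll, pitch, yaw] about the fixed x, y, z axes, in that order (R = Rz(yaw) Ry(pitch) Rx(roll)).
In Python, from workcell import telemetry, camera, calibration, workorder gives the robot as it stands.
- The arm moves only by the tool play_rows, never from a script. Its argument "increments" is a list of rows, each a list of 3 entries, a list of its own where there are three numbers: the shift along the tool's x, y, z in mm, then the turn, a rotation vector about the tool's x, y, z in degrees, then the closure, from 0 (fully open) to 1 (shut). In form: [[[x, y, z], [ax, ay, az], jaw], ...]. A call has 1 to 20 rows; each row is the pose to reach, as a shift and turn from the pose commanded when the call began, along the tool's axes at that moment; what a row does not reach only later rows make up. A row lasts 1/10 s, in which the tool goes at most 50 mm and 8.59 degrees, less where a joint would pass 70% of its speed; a pose out of reach is approached as far as the arm can. A call with a gripper value outside its range is refused whole. The fingers move at their own pace and stop on an object; "grip_force" is the grip in N (left out, the last holds). Time passes only in rows, so rows that repeat a pose let the fingers close. It gives the time, the measured TCP pose, the force, the opening and the grip force at its end, in the units of the state.
- telemetry.get_obs(): the state, without advancing time (a new reading comes with each control period).
- camera(name): name is "side" or "top" or "wrist"; returns (picture, depth): 480x640x3 uint8, red, green, blue; 480x640 float32, m along the optical axis (not along the pixel's ray), 0 where there is no reading.
- calibration(name): a dict with "vertical_fov" (degrees; the focal length in pixels is half the picture's height over the tangent of half this angle, whatever the lens; pixels are square), "cx", "cy" (the principal point, pixels), "k1" (the pictures are not rectified: a ray, as slopes to the right and down, at radius r is drawn at 1 + k1 r^2 times it, then the intrinsics apply), "rvec" (rotation vector, rad) and "tvec" (3), from world to camera coordinates, as OpenCV has them; the wrist camera has in their place "hand_eye" (4x4, takes a point from camera to tool coordinates, whose origin is the TCP and whose axes are the flange's). Camera axes: x right, y down, z forward; pixel columns grow to the right and rows downward; lengths in m; the calibration is good to about 2 mm. A picture is of the moment at which its call begins: read the wrist's pose just before it. calibration takes no time and is no camera call.
- workorder.job_done(): hands the job in; it is judged then, once.
The state is a dict: "time": time; "q": joint angles; "qd": joint speeds; "joint_efforts": joint torques, N m; "ee_pos": TCP position; "tcp_rot": TCP orientation; "wrist_force": force on the tool from outside, world axes, zero at the start; "torque": the same for the moment, N m; "opening": finger opening in m; "grasp_force": force on a finger pad.
Only numpy, scipy, OpenCV 4.12 (cv2) and the standard library are available. Lean on these libraries where they do the work, as an engineer would, in place of code of your own. Each camera call takes 0.05 s, during which the arm holds its last target. There are 200 camera calls.

## Task

Lock the tool box's hatch open: drop the red-knobbed lock pin all the way down through the hatch lug and the box lug below it, and leave it there. Then draw the wooden dibber out of the box by tilting it diagonally, point first, through the opening, which is shorter than the dibber. Finish while holding it in the gripper, still, roughly level and well clear above the box (a hand's breadth), with the pin still home and the pot, the jar and the trowel not disturbed.

Things in the scene. Friction and masses are not known exactly. Their poses are not given: they have to be found in the camera images.
- toolbox: Fixed green box 182 x 372 mm (local x, y), 92 mm high, long along local y; origin: centre of its underside on the bench, z up. Walls and floor 6 mm; inside x -85..85, y -180..180 mm. Its top is open only at y -60..120 mm, x -85..85 mm. Inside, two grey cross rests (12 mm wide, tops 34 mm above the bench) at y -85 and 100 mm. Outside, thin rail legs at x -98 and 98, y 305 mm.
- cover_edge (a point): middle of the fixed green cover's edge at the opening, on its top face (box local 0, -60, 92 mm). The cover, 6 mm thick (underside 86 mm above the bench), closes the box from here to its -y end.
- hatch_edge (a point): middle of the open aluminium hatch's edge at the opening, on its top face (box local 0, 120, 97 mm; point fixed to the box). The hatch, 5 mm thick (underside 92 mm above the bench), covers the box from here on and overhangs its end, to y 320 mm, x -103..103 mm.
- lug_hole (a point): where the pin goes: centre of the upper mouth of two aligned vertical 15 mm holes (box local -118, 160, 97 mm), on the box's side towards the robot. Hatch lug (5 mm thick, top 97 mm above the bench) over steel box lug (10 mm thick, 81 to 91 mm); both 54 mm wide along y; free space below, down to the bench.
- hatch (a joint): sliding hatch: 0 m = fully open against its stop (as it starts; the holes are then in line), grows as it slides shut, to 0.18 m; about 8 N of friction holds it where it is
- pin: loose lock pin, 60 g: steel shank 12 mm thick, 45 mm long, tapered end down, under a red knob 26 mm in diameter, 34 mm tall. Origin: on the axis at the knob's underside; z up the axis. It starts upright in a wooden block, knob resting on the block's top (origin 55 mm above the bench). Fully home, the knob rests on the hatch lug (origin 97 mm above the bench).
- pin_block: fixed dark wooden block 60 x 60 x 55 mm holding the pin in a 14 mm hole 48 mm deep in the middle of its top; origin: centre of its underside
- dibber: loose dibber 270 mm long along its local y, 0.1 to 0.21 kg: square wooden shank 24 x 24 mm (y -135..80 mm, red band at butt), steel cone point to y 135 mm. Origin: mid-length on the axis, near the centre of mass. Starts level on the rests, axis 46 mm above the bench, point to box +y, both ends hidden under cover and hatch: slide it about 45 mm to box -y to free the point from the hatch.
- dibber_tip (a point): end of the dibber's point, on its axis
- dibber_butt (a point): middle of the dibber's butt end face, on its axis
- pot: bystander: loose empty terracotta pot, 80 mm across, 75 mm high; origin at the centre of its underside
- jar: bystander: loose jar, 64 mm across, 85 mm high, green cap; origin at the centre of its underside
- trowel: bystander: loose hand trowel lying flat along its y, wooden handle from y -110 mm, blade to y 140 mm, 55 mm wide, 22 mm high; origin on the bench between them
There are look-alikes about, which are no part of the job. What is shaped like the pin but black is not meant.

How it is judged:
By the outcome, as a careful person would: the job done as asked, in the order asked, and still so for the second after the job is handed in, while the arm keeps its last pose, push and grip.
It also fails if it takes over 58 s, if anything falls off the work surface, if the arm or the gripper's body presses on something with over 40 N, if the wrist force passes 120 N, or if a joint passes its speed limit or range.

## Working session

There is one attempt and no reset: what is moved stays moved. The work goes in short steps, Python scripts to look and compute and a tool call to move; the robot and the scene stay as the last step left them, time stands still between calls to the robot, and variables do not carry over. Pictures are saved under pics/ and viewed, at most 10 in all, crops included, and the job is handed in when it is done.

Besides the shell and the picture viewer there is one more tool, called after "Emit:" as name([rows], argument=value, ...), one row to a line, values as JSON. play_rows: Moves the arm, as the interface text tells. Its arguments: {"type":"object","properties":{"increments":{"type":"array"},"grip_force":{"type":"number"}},"required":["increments"]}

```bash
mkdir -p pics
cat > h.py <<'E'
import numpy as np, cv2
from scipy.spatial.transform import Rotation as R
from workcell import telemetry, camera, calibration, workorder
def pose():
    o=telemetry.get_obs(); return np.array(o["ee_pos"]), R.from_euler('xyz',o["tcp_rot"],degrees=True).as_matrix(), o
def cam(name,p=None,Rm=None):
    c=calibration(name); f=240/np.tan(np.radians(c["vertical_fov"])/2)
    if "hand_eye" in c:
        H=np.array(c["hand_eye"]); Rw=Rm@H[:3,:3]; o=p+Rm@H[:3,3]
    else:
        Rc=cv2.Rodrigues(np.array(c["rvec"],float))[0]; Rw=Rc.T; o=-Rc.T@np.array(c["tvec"],float).ravel()
    return dict(f=f,cx=c["cx"],cy=c["cy"],k=c["k1"],R=Rw,o=o)
def ray(C,uv):
    K=np.array([[C['f'],0,C['cx']],[0,C['f'],C['cy']],[0,0,1.]]); D=np.array([C['k'],0,0,0.])
    n=cv2.undistortPoints(np.array(uv,float).reshape(-1,1,2),K,D).reshape(-1,2)
    return np.c_[n,np.ones(len(n))]@C['R'].T
def plane(C,uv,z):
    d=ray(C,uv); return C['o']+d*((z-C['o'][2])/d[:,2])[:,None]
def depthpt(C,uv,dep):
    d=ray(C,uv); return C['o']+d*np.array(dep).reshape(-1,1)
def proj(C,X):
    X=(np.atleast_2d(X)-C['o'])@C['R']; n=X[:,:2]/X[:,2:]; r=(n**2).sum(1,keepdims=True)
    return n*(1+C['k']*r)*C['f']+[C['cx'],C['cy']]
def tri(C1,a,C2,b):
    d1=ray(C1,[a])[0];d2=ray(C2,[b])[0]
    s=np.linalg.lstsq(np.c_[d1,-d2],C2['o']-C1['o'],rcond=None)[0]
    x=C1['o']+d1*s[0];y=C2['o']+d2*s[1]; return (x+y)/2,np.linalg.norm(x-y)
def snap(name,fn):
    p,Rm,o=pose(); im,d=camera(name); cv2.imwrite('pics/%s.png'%fn,im[:,:,::-1]); np.savez('pics/%s.npz'%fn,im=im,d=d,p=p,Rm=Rm)
    return im,d,cam(name,p,Rm)
def load(name,fn):
    z=np.load('pics/%s.npz'%fn); return z['im'],z['d'],cam(name,z['p'],z['Rm'])
E
python3 - <<'E'
from h import *
for n in ["top","side","wrist"]:
    im,d,C=snap(n,n+"0"); print(n,C['o'].round(3),C['R'][:,2].round(2),C['f'],(d>0).mean())
print(telemetry.get_obs())
E
```

```text
top [ 0.379 -0.103  1.027] [ 0.2  -0.   -0.98] 474.4006220431607 0.9960709635416667
side [ 0.273 -0.635  0.46 ] [ 0.41  0.76 -0.51] 442.7894619712666 0.99583984375
wrist [ 0.22  -0.512  0.374] [-0.3  -0.08 -0.95] 377.0863096622604 0.9960904947916667
{'time': 0.15, 'q': array([-7.50571140e+01,  5.00311310e+00,  1.00450871e+01,  9.50974003e+01,
       -1.94400117e-05,  8.99992301e+01]), 'qd': array([-0.01881754, -0.0945804 ,  0.18360759, -0.06612704,  0.0119827 ,
       -0.06692439]), 'joint_efforts': array([-1.04867016e-03, -5.20759785e+01,  4.65046799e+01,  1.37564572e-02,
       -9.57486668e-05, -1.77685237e-06]), 'ee_pos': array([ 0.1417846 , -0.53126544,  0.24975491]), 'tcp_rot': array([-1.79944574e+02,  1.86952085e-05,  1.49436559e+01]), 'wrist_force': array([-0.07295676, -0.5120539 ,  0.2685251 ]), 'torque': array([-0.00054645, -0.01612129, -0.05529786]), 'grasp_force': 0.0, 'opening': 0.0851810696354219}
```

View pics/top0.png

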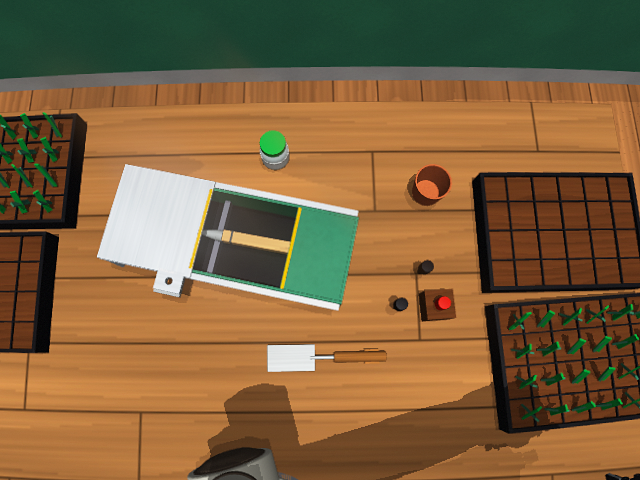

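View pics/side0.png

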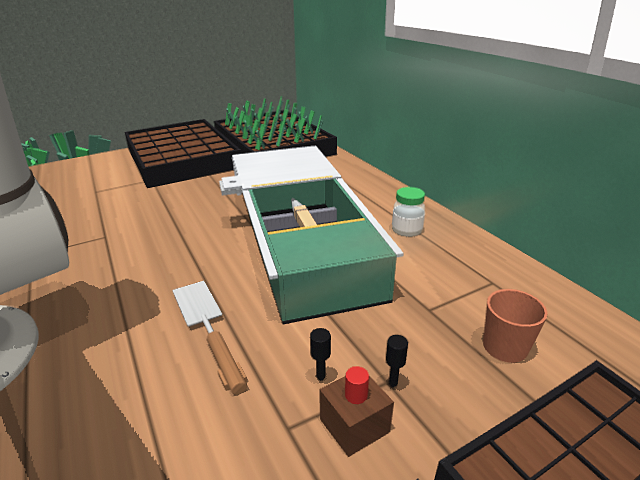

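Top: red knob (444,302), lug hole (169,281), yellow edges near x≈200 and x≈292, dibber between at y≈240. The black pins are at (401,304) and (426,267), the trowel at (325,357). Side: red knob (357,385).

```bash
cat > m.py <<'E'
from h import *
def comps(im,lo,hi,amin=30):
    hsv=cv2.cvtColor(im,cv2.COLOR_RGB2HSV); m=cv2.inRange(hsv,lo,hi)
    n,l,s,c=cv2.connectedComponentsWithStats(m); return [(s[i],c[i].round(1),l==i) for i in range(1,n) if s[i][4]>=amin]
if __name__=="__main__":
    T=load("top","top0");S=load("side","side0")
    for nm,(im,d,C) in(("top",T),("side",S)):
        for col,lo,hi in(("red",(0,210,120),(4,255,255)),("yel",(20,180,150),(32,255,255))):
            for s,c,m in comps(im,lo,hi):
                v,u=np.nonzero(m); P=depthpt(C,np.c_[u,v],d[v,u]); 
                print(nm,col,s,c,np.median(P,0).round(4),"z95",np.percentile(P[:,2],[5,95]).round(4))
                if col=="yel":
                    i=[np.argmin(v),np.argmax(v),np.argmin(u),np.argmax(u)]; print(P[i].round(4).tolist(), np.c_[u,v][i].tolist())
    im,d,C=T
    g=cv2.cvtColor(im,cv2.COLOR_RGB2GRAY)[268:296,155:185]; v,u=np.nonzero(g<110); print("hole",len(u),u.mean()+155,v.mean()+268)
    print(plane(C,[[u.mean()+155,v.mean()+268]],.097), d[275,162], depthpt(C,[[162,275]],[d[275,162]]))
E
python3 m.py
```

```text
top red [438 296  13  13 130] [444.1 302.3] [ 0.4639 -0.3616  0.089 ] z95 [0.0831 0.092 ]
top yel [189 189  23  79 150] [200.2 229. ] [0.6168 0.1266 0.0973] z95 [0.095  0.1002]
[[0.7032, 0.1074, 0.0959], [0.5398, 0.1461, 0.0964], [0.5398, 0.1461, 0.0964], [0.7032, 0.1074, 0.0959]] [[211, 189], [189, 267], [189, 267], [211, 189]]
top yel [280 208  21  81 252] [290.4 247.7] [ 0.5779 -0.0562  0.0925] z95 [0.088  0.0952]
[[0.6621, -0.0725, 0.0876], [0.496, -0.0402, 0.094], [0.5112, -0.03, 0.008], [0.6603, -0.0768, 0.0933]] [[298, 208], [282, 288], [280, 286], [300, 208]]
hole 107 175.34579439252337 284.8224299065421
[[0.50407574 0.17209596 0.097     ]] 0.9395209 [[0.52415714 0.20025188 0.09651373]]
```

Emit:
play_rows([
  [[355,-81,10],[0,0,15],0.3],
  [[355,-81,10],[0,0,15],0.3],
  [[355,-81,10],[0,0,15],0.3],
  [[355,-81,10],[0,0,15],0.3],
  [[355,-81,10],[0,0,15],0.3],
  [[355,-81,10],[0,0,15],0.3],
  [[355,-81,10],[0,0,15],0.3],
  [[355,-81,10],[0,0,15],0.3],
  [[355,-81,10],[0,0,15],0.3],
  [[355,-81,10],[0,0,15],0.3],
  [[355,-81,10],[0,0,15],0.3],
  [[355,-81,10],[0,0,15],0.3],
])

```text
time: 1.35
ee_pos: [0.4629, -0.3625, 0.2406]
tcp_rot: [180.0, -0.0, -0.2]
wrist_force: [-0.5, 0.4, -0.2]
opening: 0.06
grasp_force: 0.0
```

```bash
cat > p1.py <<'E'
from m import *
import sys
W=snap("wrist","w1"); T=load("top","top0"); S=load("side","side0")
p,Rm,o=pose(); print(p.round(4),np.round(o["tcp_rot"],2),o["opening"])
cs={}
for nm,(im,d,C) in(("w",W),("top",T),("side",S)):
    hsv=cv2.cvtColor(im,cv2.COLOR_RGB2HSV); m=((hsv[...,0]<4)|(hsv[...,0]>174))&(hsv[...,1]>180)&(hsv[...,2]>80)
    n,l,s,c=cv2.connectedComponentsWithStats(m.astype(np.uint8)); i=1+np.argmax(s[1:,4]); print(nm,s[i],c[i].round(1))
    v,u=np.nonzero(l==i); P=depthpt(C,np.c_[u,v],d[v,u]); k=P[:,2]>np.percentile(P[:,2],90)-.003
    Q=P[k]; print(" top face mid",((Q.max(0)+Q.min(0))/2).round(4),"ext",(Q.max(0)-Q.min(0)).round(4),"zmin",P[:,2].min().round(4))
    uv=np.c_[u,v][k]; cs[nm]=(C,uv.mean(0))
for a,b in(("w","top"),("w","side"),("top","side")):
    x,e=tri(cs[a][0],cs[a][1],cs[b][0],cs[b][1]); print(a,b,x.round(4),e.round(4))
E
python3 p1.py
```

```text
[ 0.463  -0.3624  0.2406] [ 1.7998e+02 -2.0000e-02 -1.6000e-01] 0.060014290069195446
w [305 207  31  24 454] [318.7 217.4]
 top face mid [ 0.5037 -0.3622  0.2262] ext [0.0795 0.0205 0.2775] zmin 0.0592
top [438 297  13  13 134] [443.7 302.6]
 top face mid [ 0.4628 -0.3613  0.091 ] ext [0.0218 0.0212 0.0043] zmin 0.0518
side [345 367  24  37 745] [356.3 384.8]
 top face mid [ 0.3736 -0.492   0.2733] ext [0.2011 0.2853 0.3727] zmin 0.0549
w top [ 0.4659 -0.3631  0.0772] 0.0054
w side [ 0.4671 -0.3592  0.0819] 0.0053
top side [ 0.4628 -0.3619  0.0885] 0.0011
```

Run:
```python
from m import *
im,d,C=load("wrist","w1")
print(proj(C,[[.4628,-.3619,.089],[.4628,-.3619,.055]]), C['o'])
hsv=cv2.cvtColor(im,cv2.COLOR_RGB2HSV); m=((hsv[...,0]<4)|(hsv[...,0]>174))&(hsv[...,1]>180)&(hsv[...,2]>80)
v,u=np.nonzero(m); P=depthpt(C,np.c_[u,v],d[v,u]); Q=P[(P[:,2]>.085)&(P[:,2]<.095)]; print(len(Q),Q.mean(0),Q.min(0),Q.max(0))
```

```text
[[318.11045813 231.69637787]
 [318.41144283 220.44005376]] [ 0.54345047 -0.36438926  0.36500624]
264 [ 0.47130538 -0.36144462  0.08941055] [ 0.46398102 -0.37403544  0.08526393] [ 0.47662515 -0.35192958  0.0918888 ]
```

View pics/w1.png

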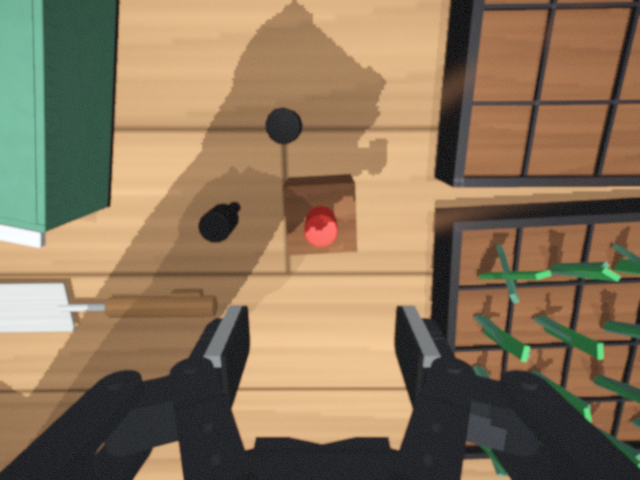

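Knob seen at (321,227) in the wrist view, agreeing with the two-view point within ~3 mm, and the black pins are clear of the fingers. Descend and grip.

Emit:
play_rows([
  [[1,0,50],[0,0,0],0.3],
  [[1,0,100],[0,0,0],0.3],
  [[1,0,140],[0,0,0],0.3],
  [[1,0,155],[0,0,0],0.3],
  [[1,0,162],[0,0,0],0.3],
  [[1,0,162],[0,0,0],0.3],
  [[1,0,162],[0,0,0],0.9],
  [[1,0,162],[0,0,0],0.9],
  [[1,0,162],[0,0,0],0.9],
  [[1,0,162],[0,0,0],0.9],
  [[1,0,162],[0,0,0],0.9],
  [[1,0,162],[0,0,0],0.9],
], grip_force=50)

```text
time: 2.6
ee_pos: [0.4657, -0.3622, 0.0804]
tcp_rot: [179.9, -0.1, -0.1]
wrist_force: [-0.2, -0.2, 5.9]
opening: 0.0247
grasp_force: 48.8
```

Emit:
play_rows([
  [[0,0,-40],[0,0,0],0.9],
  [[0,0,-80],[0,0,0],0.9],
  [[0,0,-130],[0,0,0],0.9],
  [[0,0,-140],[0,0,0],0.9],
  [[10,-50,-140],[0,0,0],0.9],
  [[43,-545,-140],[0,0,0],0.9],
  [[43,-545,-140],[0,0,0],0.9],
  [[43,-545,-140],[0,0,0],0.9],
  [[43,-545,-140],[0,0,0],0.9],
  [[43,-545,-140],[0,0,0],0.9],
  [[43,-545,-140],[0,0,0],0.9],
  [[43,-545,-140],[0,0,0],0.9],
  [[43,-545,-140],[0,0,0],0.9],
  [[43,-545,-140],[0,0,0],0.9],
  [[43,-545,-140],[0,0,0],0.9],
  [[43,-545,-140],[0,0,0],0.9],
  [[43,-545,-140],[0,0,0],0.9],
  [[43,-545,-140],[0,0,0],0.9],
  [[43,-545,-140],[0,0,0],0.9],
])

```text
time: 4.5
ee_pos: [0.5168, 0.0453, 0.2183]
tcp_rot: [-177.9, 0.1, 4.0]
wrist_force: [0.2, 0.0, -0.6]
opening: 0.0244
grasp_force: 50.2
```

Run:
```python
from m import *
snap("wrist","w2"); p,Rm,o=pose(); print(p.round(4),np.round(o["tcp_rot"],2),o["opening"],o["grasp_force"])
```

```text
[0.5169 0.0455 0.2183] [-1.779e+02  7.000e-02  4.000e+00] 0.02426988340555538 50.214356642682105
```

View pics/w2.png

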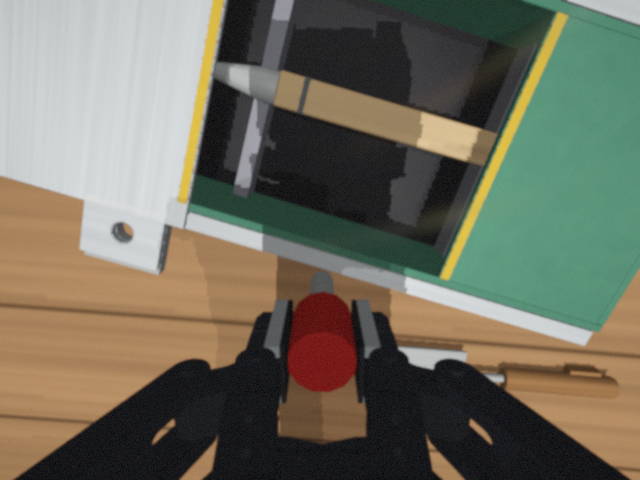

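Wrist view: hole at (122,232), hatch yellow edge (215,0)–(183,200), cover yellow edge (562,15)–(445,277), dibber from (215,70) to (495,150), pin tip at (321,280).

Run:
```python
from m import *
im,d,C=load("wrist","w2")
g=cv2.cvtColor(im,cv2.COLOR_RGB2GRAY)[218:246,108:137]; m=(g<130).astype(np.uint8); n,l,s,c=cv2.connectedComponentsWithStats(m); i=1+np.argmax(s[1:,4]); print(s[i],c[i]+[108,218])
x,y,w,h=s[i][:4]; ctr=np.array([108+x+(w-1)/2,218+y+(h-1)/2])
print("hole w",plane(C,[ctr],.097), "lug z",depthpt(C,[[100,225],[145,240]],[d[225,100],d[240,145]]))
T=load("top","top0"); 
# top-view prediction of this hole and actual dark spot
im2,d2,C2=T; pr=proj(C2,plane(C,[ctr],.097))[0]; print("pred top",pr)
u0,v0=pr.round().astype(int); g2=cv2.cvtColor(im2,cv2.COLOR_RGB2GRAY)[v0-6:v0+7,u0-6:u0+7]; print(g2)
for s,c,mm in comps(im,(20,180,120),(32,255,255),100):
    v,u=np.nonzero(mm); P=plane(C,np.c_[u,v],.097 if c[0]<300 else .092); vx,vy,x0,y0=cv2.fitLine(P[:,:2].astype(np.float32),cv2.DIST_HUBER,0,.01,.01).ravel()
    print("yel",c,s,P.mean(0).round(4),np.degrees(np.arctan2(vy,vx)), P[np.argmin(v)].round(4),P[np.argmax(v)].round(4))
```

```text
[  4   5  20  19 249] [120.78714859 232.63052209]
hole w [[0.51366041 0.18582862 0.097     ]] lug z [[0.51749054 0.20020214 0.09695206]
 [0.50985723 0.16899182 0.0989433 ]]
pred top [168.77130182 280.10497849]
[[230 229 229 230 230 231 231 230 230 231 231 230 230]
 [233 232 232 232 232 233 232 231 231 230 230 231 230]
 [232 233 234 236 228 226 232 234 235 233 231 230 231]
 [231 232 231 222 167 125 144 165 200 238 233 232 232]
 [235 238 222 119 120  62  66  72 113 230 236 233 232]
 [236 238 143  58  68  88  61  57  69 169 236 231 231]
 [236 229 108  72  69 124  62  63  66 146 240 233 230]
 [234 222 101  54  88 132  62  63  73 180 242 236 234]
 [232 212 119  54  88  78  62  60  79 208 239 237 236]
 [229 232 202  82  67  57  56  64 174 235 233 233 233]
 [227 229 231 210 112 115 148 192 231 233 230 230 230]
 [229 229 230 232 224 225 227 229 231 229 229 229 230]
 [233 231 232 232 232 232 231 230 228 229 228 229 229]]
```

```bash
cat >> h.py <<'E'
def inc(pos,rpy):
    p,Rm,o=pose(); Rt=R.from_euler('xyz',rpy,degrees=True).as_matrix()
    print("shift",(Rm.T@(np.array(pos)-p)*1000).round(1),"rot",np.degrees(R.from_matrix(Rm.T@Rt).as_rotvec()).round(2),"at",p.round(4),np.round(o["tcp_rot"],2))
E
python3 -c "
from h import *
inc([.513,.1865,.20],[180,0,0])"
```

```text
shift [   6.  -140.2   23.4] rot [-2.1   0.15  4.  ] at [0.5169 0.0455 0.2183] [-1.779e+02  7.000e-02  4.000e+00]
```

Emit:
play_rows([
  [[6,-140,23],[-2.1,0.15,4],0.9],
  [[6,-140,23],[-2.1,0.15,4],0.9],
  [[6,-140,23],[-2.1,0.15,4],0.9],
  [[6,-140,23],[-2.1,0.15,4],0.9],
  [[6,-140,23],[-2.1,0.15,4],0.9],
  [[6,-140,23],[-2.1,0.15,4],0.9],
])

```text
time: 5.15
ee_pos: [0.5224, 0.0479, 0.2017]
tcp_rot: [-177.9, 0.1, 4.2]
wrist_force: [0.4, -0.1, 0.0]
opening: 0.0244
grasp_force: 50.2
```

Run:
```python
from m import *
im,d,C=snap("wrist","w3"); inc([.513,.1865,.2],[180,0,0])
for z in (.097,):
  print(proj(C,[[.513,.1865,.097],[.513,.1865,.2-.067],[.513,.1865,.2-.022]]))
cv2.imwrite('pics/w3c.png',cv2.resize(im[130:430,180:480,::-1],None,fx=2,fy=2))
```

```text
shift [   0.8 -138.8    6.8] rot [-2.12  0.15  4.22] at [0.5224 0.0479 0.2016] [-1.7788e+02  7.0000e-02  4.2200e+00]
[[111.44577242 247.77252209]
 [ 74.90181626 268.48690983]
 [  7.87179928 306.35991166]]
```

View pics/w3c.png

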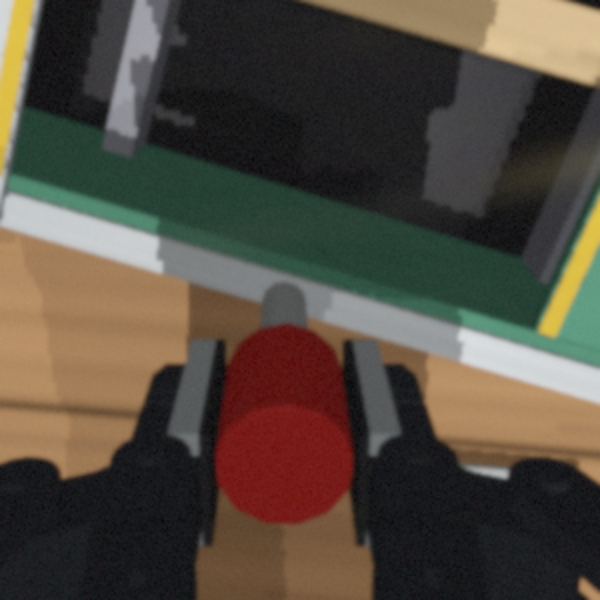

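```bash
python3 -c "
from h import *
o=telemetry.get_obs(); print(o['q'].round(1), o['ee_pos'])"
```

```text
[  4.2   0.8   0.3  89.6   2.1 179.9] [0.52242813 0.04788882 0.20160897]
```

Joint 6 is at its limit (yaw must be at least q1). I'll use yaw 60 at the hole.

```bash
python3 -c "
from h import *
inc([.513,.1865,.20],[180,0,60])"
```

```text
shift [   0.8 -138.8    6.8] rot [ -1.99  -0.97 -55.78] at [0.5224 0.0479 0.2016] [-1.7788e+02  7.0000e-02  4.2200e+00]
```

Emit:
play_rows([
  [[1,-20,0],[-0.3,-0.15,-8],0.9],
  [[1,-40,0],[-0.6,-0.3,-16],0.9],
  [[1,-60,2],[-0.9,-0.45,-24],0.9],
  [[1,-80,4],[-1.2,-0.6,-32],0.9],
  [[1,-100,5],[-1.5,-0.75,-40],0.9],
  [[1,-120,6],[-1.8,-0.9,-48],0.9],
  [[1,-139,7],[-2,-1,-55.8],0.9],
  [[1,-139,7],[-2,-1,-55.8],0.9],
  [[1,-139,7],[-2,-1,-55.8],0.9],
])

```text
time: 6.1
ee_pos: [0.5131, 0.1868, 0.1999]
tcp_rot: [-180.0, 0.0, 59.9]
wrist_force: [0.0, 0.3, -0.9]
opening: 0.0247
grasp_force: 50.2
```

Run:
```python
from m import *
im,d,C=snap("wrist","w4"); inc([.513,.1865,.2],[180,0,60])
p,Rm,o=pose()
print(proj(C,[[.513,.1865,.097],p+Rm@[0,0,.067],p+Rm@[0,0,.022]]))
cv2.imwrite('pics/w4c.png',cv2.resize(im[130:430,180:480,::-1],None,fx=2,fy=2))
```

```text
shift [ 0.  -0.2 -0.1] rot [ 0.    0.04 -0.12] at [0.5132 0.1864 0.1999] [1.800e+02 4.000e-02 5.988e+01]
[[319.49403823 250.23828028]
 [319.57814249 272.00354744]
 [319.10302936 311.77014998]]
```

View pics/w4c.png

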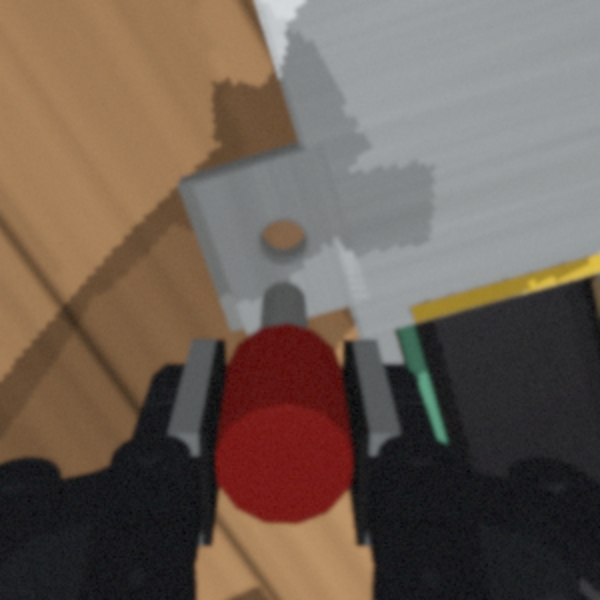

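Run:
```python
from m import *
im,d,C=load("wrist","w4"); z=np.load('pics/w4.npz'); p,Rm=z['p'],z['Rm']
print("pred knobtop, tip",proj(C,[p+Rm@[0,0,-.0086],p+Rm@[0,0,.0704]]))
inv=lambda uv,h:Rm.T@(plane(C,[uv],h)[0]-p)*1000
print("knobtop in tool",inv([322.3,361.5],p[2]+.0086),"hole in tool",inv([321.5,248.5],.097))
sub=im[130:430,180:480]; g=cv2.cvtColor(sub,cv2.COLOR_RGB2HSV)
m=((g[...,0]<5)|(g[...,0]>172))&(g[...,1]>150)&(g[...,2]>112); v,u=np.nonzero(m); print("top face box",u.min()+180,u.max()+180,v.min()+130,v.max()+130)
gr=cv2.cvtColor(sub,cv2.COLOR_RGB2GRAY); print(gr[138:166:1,142])  # column thru tip
h=gr[106:132,126:158]; mm=(g[106:132,126:158,1]>70)|(h<115); n,l,s,c=cv2.connectedComponentsWithStats(mm.astype(np.uint8)); print(s,c+[306,236])
```

```text
pred knobtop, tip [[317.77672428 352.46774872]
 [319.06958081 269.10063213]]
knobtop in tool [-3.76793611  1.61718221 -8.59724376] hole in tool [  0.96842885   1.36072696 102.90113078]
top face box 289 354 332 390
[127 122 113  97  86  86  83  86  84  83  83  84  86  84  85  85  83  84
  86  86  84  85  85  74  58  41  39  45]
[[  0   0  32  26 387]
 [  3   4  25  22 445]] [[322.10852713 246.09302326]
 [320.97078652 250.59325843]]
```

Hole at about (321.5,249) and pin tip at about (322,277). The pin sits ~3.7 mm back in tool x, so I'll shift +3.8 mm, descend to just above the lug and recheck.

Emit:
play_rows([
  [[3.8,-0.3,8],[0,0,0],0.9],
  [[3.8,-0.3,16],[0,0,0],0.9],
  [[3.8,-0.3,24],[0,0,0],0.9],
  [[3.8,-0.3,24],[0,0,0],0.9],
  [[3.8,-0.3,24],[0,0,0],0.9],
])

```text
time: 6.65
ee_pos: [0.5146, 0.1899, 0.1755]
tcp_rot: [-180.0, 0.1, 60.0]
wrist_force: [-1.1, 0.3, 0.0]
opening: 0.0244
grasp_force: 50.2
```

Run:
```python
from m import *
im,d,C=snap("wrist","w5"); p,Rm,o=pose(); print(p,o["tcp_rot"])
cv2.imwrite('pics/w5c.png',cv2.resize(im[210:310,260:380,::-1],None,fx=6,fy=6,interpolation=cv2.INTER_CUBIC))
```

```text
[0.51478623 0.1899964  0.17592225] [-1.79994897e+02  3.44882504e-02  5.99997686e+01]
```

View pics/w5c.png

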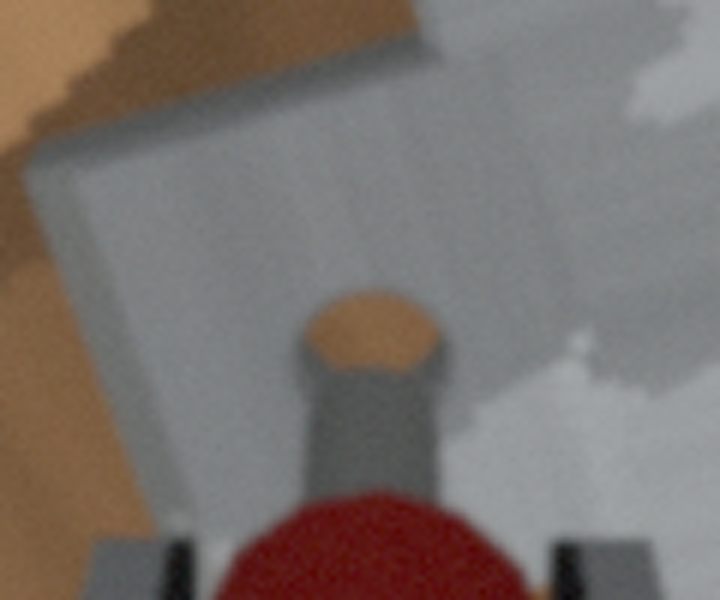

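Run:
```python
from m import *
im,d,C=load("wrist","w5"); z=np.load('pics/w5.npz'); p,Rm=z['p'],z['Rm']
g=cv2.cvtColor(im,cv2.COLOR_RGB2GRAY).astype(int)
for u in (309,312,314,322,330,332,334): print(u,g[254:296:1,u-1:u+2].mean(1).astype(int))
T=lambda x,y,z:p+Rm@np.array([x,y,z])/1000
a=np.linspace(0,2*np.pi,60)
for nm,off in(("0",0),("-3.7",-3.7)):
  for r,zz in((4,70.4),(6,66)):
    q=proj(C,[T(off+r*np.cos(t),1.5+r*np.sin(t),zz) for t in a]); print(nm,r,zz,q.min(0).round(1),q.max(0).round(1))
```

```text
309 [127 128 125 126 124 125 124 124 122 120 116 110 107 102 100  99 102 103
 104 106 107 112 114 117 118 119 118 117 117 118 117 115 116 115 114 114
 113 114 112 103  89  71]
312 [129 129 128 128 126 125 121 116 109 102 101  97  92  92  87  85  84  85
  87  90  90  91  88  92  89  88  84  83  84  84  83  82  84  82  81  81
  80  81  78  69  57  45]
314 [130 130 129 131 125 121 112 108 104  98  98  95  94  95  94  92  88  86
  84  83  82  82  79  80  80  81  79  78  80  78  80  79  81  80  79  80
  79  80  73  61  51  38]
322 [125 125 124 120 113 107 105 105 105 105 104 104 104 106 103 101  98  91
  85  82  85  84  83  83  84  83  84  84  82  87  84  85  83  86  85  85
  82  73  59  46  44  45]
330 [128 128 127 127 125 124 117 111 108 103 103 103 102 100  99  93  88  84
  85  85  86  85  83  84  83  85  83  82  82  82  81  82  83  82  82  82
  81  80  76  67  53  44]
332 [128 128 129 128 128 128 124 120 117 112 108 102  97  92  88  85  83  85
  85  90  96  97  97  99 102 102 101  99  97  98 100 102 103 101 100  96
  98  96  95  86  71  54]
334 [126 124 128 127 129 128 127 128 125 122 118 112 106  99  97  96  97 100
 101 103 110 113 115 118 122 122 123 122 126 132 137 141 141 138 137 135
 134 135 133 125 107  76]
0 4 70.4 [314.6 262.4] [329.  275.7]
0 6 66 [310.8 261.8] [332.8 282.2]
-3.7 4 70.4 [314.6 268.6] [328.9 281.8]
-3.7 6 66 [310.8 268.2] [332.7 288.4]
```

Emit:
play_rows([
  [[0,0,4],[0,0,0],0.9],
  [[0,0,8],[0,0,0],0.9],
  [[0,0,11],[0,0,0],0.9],
  [[0,0,13],[0,0,0],0.9],
  [[0,0,15],[0,0,0],0.9],
  [[0,0,15],[0,0,0],0.9],
])

```text
time: 7.3
ee_pos: [0.5147, 0.1901, 0.1605]
tcp_rot: [-180.0, 0.1, 60.0]
wrist_force: [-0.7, -0.3, -0.5]
opening: 0.0243
grasp_force: 50.2
```

Tip at ~0.090 with no contact, so it is in the first hole. Continue.

Emit:
play_rows([
  [[0,0,3],[0,0,0],0.9],
  [[0,0,6],[0,0,0],0.9],
  [[0,0,9],[0,0,0],0.9],
  [[0,0,12],[0,0,0],0.9],
  [[0,0,15],[0,0,0],0.9],
  [[0,0,15],[0,0,0],0.9],
])

```text
time: 7.9
ee_pos: [0.5146, 0.19, 0.1453]
tcp_rot: [-180.0, 0.1, 60.0]
wrist_force: [0.2, 0.7, -0.3]
opening: 0.0243
grasp_force: 50.2
```

Emit:
play_rows([
  [[0,0,5],[0,0,0],0.9],
  [[0,0,10],[0,0,0],0.9],
  [[0,0,15],[0,0,0],0.9],
  [[0,0,19],[0,0,0],0.9],
  [[0,0,21],[0,0,0],0.9],
  [[0,0,21],[0,0,0],0.9],
  [[0,0,21],[0,0,0],0.5],
  [[0,0,21],[0,0,0],0.4],
  [[0,0,21],[0,0,0],0.4],
  [[0,0,21],[0,0,0],0.4],
])

```text
time: 8.9
ee_pos: [0.5148, 0.1901, 0.125]
tcp_rot: [180.0, 0.0, 60.0]
wrist_force: [0.1, 0.2, 0.1]
opening: 0.0511
grasp_force: 0.0
```

Emit:
play_rows([
  [[0,0,-40],[0,0,0],0.4],
  [[0,0,-80],[0,0,0],0.4],
  [[0,0,-130],[0,0,0],0.3],
  [[-20,36,-160],[0,0,-6],0.0],
  [[-40,72,-175],[0,0,-12],0.0],
  [[-60,108,-175],[0,0,-18],0.0],
  [[-79,144,-175],[0,0,-18],0.0],
  [[-79,144,-175],[0,0,-18],0.0],
  [[-79,144,-175],[0,0,-18],0.0],
  [[-79,144,-175],[0,0,-18],0.0],
])

```text
time: 9.9
ee_pos: [0.5998, 0.0504, 0.3]
tcp_rot: [-180.0, 0.0, 78.0]
wrist_force: [-0.7, 0.3, -0.3]
opening: 0.0853
grasp_force: 0.0
```

Run:
```python
from m import *
W=snap("wrist","w6"); T=snap("top","top1"); S=snap("side","side1"); inc([.6,.05,.3],[180,0,78])
for nm,(im,d,C) in(("w",W),("top",T),("side",S)):
    hsv=cv2.cvtColor(im,cv2.COLOR_RGB2HSV); m=((hsv[...,0]<4)|(hsv[...,0]>174))&(hsv[...,1]>180)&(hsv[...,2]>80)
    n,l,s,c=cv2.connectedComponentsWithStats(m.astype(np.uint8)); 
    for i in range(1,n):
        if s[i][4]<40: continue
        v,u=np.nonzero(l==i); P=depthpt(C,np.c_[u,v],d[v,u]); print(nm,s[i],c[i].round(1),np.percentile(P,[3,50,97],axis=0).round(4).tolist())
```

```text
shift [-0.7  0.5  0.3] rot [0.01 0.02 0.1 ] at [0.5997 0.0508 0.3003] [1.7999e+02 2.0000e-02 7.8100e+01]
w [169  53  23  33 284] [181.3  71.1] [[0.5164, 0.1729, 0.1059], [0.5249, 0.1796, 0.1228], [0.5265, 0.1908, 0.1316]]
side [225 163  14  20 215] [231.4 172.8] [[0.5004, 0.1738, 0.0994], [0.5094, 0.1786, 0.1183], [0.5221, 0.1979, 0.1314]]
```

View pics/w6.png

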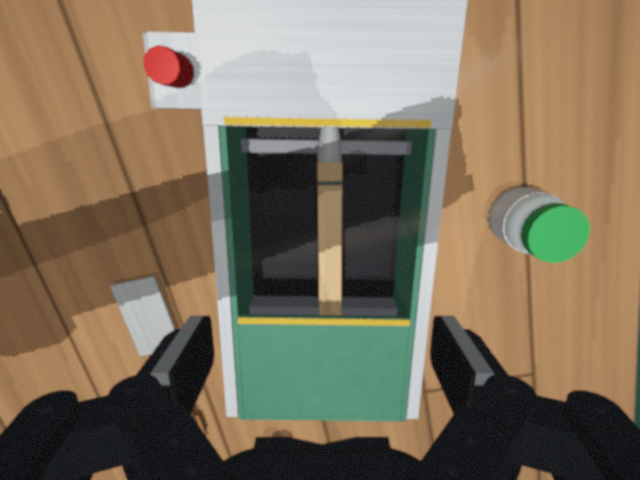

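The pin is home: knob spans z 0.099–0.131 at (169–192, 53–86). The dibber runs from (330,128) to (330,315); the hatch edge is at v≈122, the cover edge at v≈321 and the cone junction at v≈162.

Run:
```python
from m import *
im,d,C=load("wrist","w6")
hsv=cv2.cvtColor(im,cv2.COLOR_RGB2HSV)
yl={}
for nm,v0,v1,z in(("hatch",110,135,.097),("cover",310,332,.092)):
    m=cv2.inRange(hsv,(20,150,100),(32,255,255)); m[:v0]=0;m[v1:]=0; m[:,:215]=0;m[:,440:]=0
    if nm=="cover": m[:,315:350]*=(np.arange(480)>316).astype(np.uint8)[:,None]
    v,u=np.nonzero(m); P=plane(C,np.c_[u,v],z); vx,vy,x0,y0=cv2.fitLine(P[:,:2].astype(np.float32),cv2.DIST_HUBER,0,.01,.01).ravel()
    Z=depthpt(C,np.c_[u,v],d[v,u])[:,2]; yl[nm]=P.mean(0)
    print(nm,u.min(),u.max(),v.min(),v.max(),"mid",P.mean(0).round(4),"ends mid",((P[u.argmin()]+P[u.argmax()])/2).round(4),"ang",np.degrees(np.arctan2(vy,vx)).round(2),"z",np.median(Z).round(4))
# shank: wood pixels, top face z~.058
m=cv2.inRange(hsv,(10,60,90),(28,190,255)); m[:165]=0;m[314:]=0;m[:,:300]=0;m[:,360:]=0
L=[];
for v in range(170,312,4):
    u=np.nonzero(m[v])[0]
    if len(u)>10: L.append((v,u.min(),u.max()))
L=np.array(L); print(L[::6].tolist())
uv=np.c_[(L[:,1]+L[:,2])/2,L[:,0]]; dd=np.array([d[int(v),int(round(u))] for u,v in uv]); P=depthpt(C,uv,dd); print("z top",np.median(P[:,2]),P[::6].round(4).tolist())
Q=plane(C,uv,.058); vx,vy,x0,y0=cv2.fitLine(Q[:,:2].astype(np.float32),cv2.DIST_HUBER,0,.01,.01).ravel(); print("axis ang",np.degrees(np.arctan2(vy,vx)),Q[0],Q[-1])
w=plane(C,np.c_[L[:,1],L[:,0]],.058)-plane(C,np.c_[L[:,2],L[:,0]],.058); print("width",np.linalg.norm(w,axis=1).mean())
print("junction",plane(C,[[330,162]],.055),"band183",plane(C,[[330,183]],.058))
# two-view: top image of same
im2,d2,C2=load("top","top0"); print("top proj of axis pts",proj(C2,Q[[0,-1]]), "junction",proj(C2,plane(C,[[330,162]],.055)))
for s in im[150:200:3,330]: print(s,end=' ')
```

```text
hatch 225 429 118 125 mid [0.6124 0.126  0.097 ] ends mid [0.6212 0.1255 0.097 ] ang -12.79 z 0.0983
cover 239 408 318 324 mid [ 0.5794 -0.0596  0.092 ] ends mid [ 0.5798 -0.0578  0.092 ] ang -12.81 z 0.0936
[[170, 318, 341], [198, 317, 341], [222, 318, 341], [246, 318, 341], [270, 318, 341], [294, 318, 341]]
z top 0.058928474101269834 [[0.6147, 0.0804, 0.0578], [0.6088, 0.0538, 0.0577], [0.6044, 0.0301, 0.0588], [0.5993, 0.0051, 0.0583], [0.5941, -0.0203, 0.0597], [0.5885, -0.0478, 0.0586]]
axis ang 78.47029 [0.61470568 0.08042126 0.058     ] [ 0.58460463 -0.06678867  0.058     ]
width 0.02352707024052266
junction [[0.61667924 0.08738375 0.055     ]] band183 [[0.61268467 0.0681068  0.058     ]]
top proj of axis pts [[226.05061599 234.65008448]
 [295.93597085 247.7553304 ]] junction [[223.05997148 234.11852131]]
[118 120 120] [115 119 118] [114 116 114] [113 115 113] [120 107  92] [132 110  82] [131 111  83] [129 110  80] [133 113  83] [133 112  84] [115  98  73] [63 61 60] [122 105  78] [132 112  82] [152 130  96] [154 133  98] [156 133 100]
```

Dibber: top z 0.0585 (expected 0.058), width 23.5 mm, yaw 78.5°, box yaw −12.8°, origin near box y +6, so the tip is at ~141. I'll grasp it 30 mm ahead of its origin.

```bash
python3 -c "
from h import *
inc([.6061,.0384,.050],[180,0,78.4])"
```

```text
shift [-10.7   8.8 250.3] rot [ 0.01  0.02 -0.3 ] at [0.5997 0.0508 0.3003] [1.7999e+02 2.0000e-02 7.8100e+01]
```

Emit:
play_rows([
  [[-11,9,50],[0,0,-0.4],0.3],
  [[-11,9,100],[0,0,-0.4],0.3],
  [[-11,9,150],[0,0,-0.4],0.3],
  [[-11,9,190],[0,0,-0.4],0.3],
  [[-11,9,220],[0,0,-0.4],0.3],
  [[-11,9,240],[0,0,-0.4],0.3],
  [[-11,9,250],[0,0,-0.4],0.3],
  [[-11,9,250],[0,0,-0.4],0.3],
], grip_force=70)

```text
time: 10.85
ee_pos: [0.6057, 0.0376, 0.049]
tcp_rot: [-179.9, 0.1, 78.5]
wrist_force: [0.0, 0.4, 0.9]
opening: 0.0597
grasp_force: 0.0
```

Emit:
play_rows([
  [[0,0,0],[0,0,0],0.9],
  [[0,0,0],[0,0,0],0.9],
  [[0,0,0],[0,0,0],0.9],
  [[0,0,0],[0,0,0],0.9],
  [[0,0,0],[0,0,0],0.9],
  [[0,0,0],[0,0,0],0.9],
  [[0,0,0],[0,0,0],0.9],
])

```text
time: 11.55
ee_pos: [0.6074, 0.0372, 0.0516]
tcp_rot: [179.9, -0.0, 78.4]
wrist_force: [-1.3, 0.7, 7.1]
opening: 0.0231
grasp_force: 69.3
```

Emit:
play_rows([
  [[0,0,-4],[0,0,0],0.9],
  [[0,0,-8],[0,0,0],0.9],
  [[-6,0,-8],[0,0,0],0.9],
  [[-14,0,-8],[0,0,0],0.9],
  [[-22,0,-8],[0,0,0],0.9],
  [[-30,0,-8],[0,0,0],0.9],
  [[-36,0,-8],[0,0,0],0.9],
  [[-36,0,-8],[0,0,0],0.9],
  [[-36,0,-8],[0,0,0],0.9],
])

```text
time: 12.45
ee_pos: [0.5993, 0.0016, 0.0579]
tcp_rot: [-180.0, 0.0, 78.4]
wrist_force: [-0.2, 0.4, -2.6]
opening: 0.0226
grasp_force: 68.5
```

Run:
```python
from m import *
im,d,C=snap("wrist","w7"); T=snap("top","top2"); inc([.6,.05,.3],[180,0,78])
```

```text
shift [  47.1   -9.  -242.1] rot [-0.01  0.02  0.43] at [0.5993 0.002  0.0579] [-1.7999e+02  2.0000e-02  7.8430e+01]
```

View pics/w7.png

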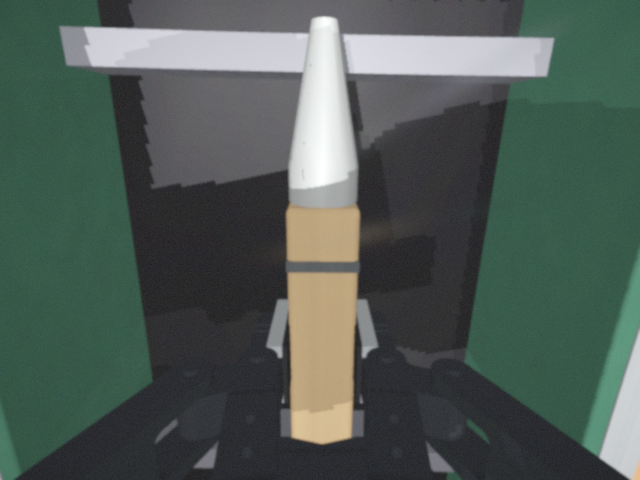

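Tip now in view at (323,20), junction at (323,206), and the hatch edge is outside the frame.

Run:
```python
from m import *
im,d,C=load("wrist","w7"); z=np.load('pics/w7.npz'); p,Rm=z['p'],z['Rm']
zc=p[2]-.004
for nm,uv,h in(("tip",[323,19],zc+.002),("junction top",[323,206],zc+.012)):
    X=plane(C,[uv],h)[0]; b=(X-[.6005,.0339,0])[:2]; print(nm,X.round(4),"box y",(30+1000*b@[.2215,.975]).round(1),"x",(1000*b@[.975,-.2215]).round(1),"tool",(Rm.T@(X-p)*1000).round(1), "depthpt",depthpt(C,[[uv[0],uv[1]+(4 if uv[1]<50 else 8)]],[d[uv[1]+(4 if uv[1]<50 else 8),uv[0]]]))
b=(p-[.6005,.0339,0])[:2]; print("TCP box y",30+1000*b@[.2215,.975])
```

```text
tip [0.6219 0.1056 0.0559] box y 104.6 x 5.0 tool [106.4   1.2   2. ] depthpt [[0.62162473 0.10440296 0.05663311]]
junction top [0.6111 0.053  0.0659] box y 51.0 x 6.1 tool [52.8  1.3 -8. ] depthpt [[0.61055562 0.05017129 0.06452521]]
TCP box y -1.75286248743204
```

Emit:
play_rows([
  [[-0.5,0,-5],[0,3,0],0.9],
  [[-1,0,-10],[0,6,0],0.9],
  [[-1.5,0,-15],[0,9,0],0.9],
  [[-2,0,-20],[0,12,0],0.9],
  [[-2.5,0,-25],[0,15,0],0.9],
  [[-3,0,-30],[0,18,0],0.9],
  [[-3.5,0,-35.5],[0,22,0],0.9],
  [[-3.5,0,-35.5],[0,22,0],0.9],
  [[-3.5,0,-35.5],[0,22,0],0.9],
])

```text
time: 13.45
ee_pos: [0.5986, -0.0018, 0.0931]
tcp_rot: [-180.0, -21.9, 78.4]
wrist_force: [0.3, 0.7, -2.1]
opening: 0.0228
grasp_force: 68.6
```

Emit:
play_rows([
  [[12,0,0],[0,0,0],0.9],
  [[26,0,0],[0,0,0],0.9],
  [[40,0,0],[0,0,0],0.9],
  [[55,0,0],[0,0,0],0.9],
  [[70,0,0],[0,0,0],0.9],
  [[85,0,0],[0,0,0],0.9],
  [[100,0,0],[0,0,0],0.9],
  [[115,0,0],[0,0,0],0.9],
  [[130,0,0],[0,0,0],0.9],
  [[135,0,0],[0,0,0],0.9],
  [[135,0,0],[0,0,0],0.9],
  [[135,0,0],[0,0,0],0.9],
])

```text
time: 14.65
ee_pos: [0.6236, 0.1208, 0.1436]
tcp_rot: [-180.0, -22.0, 78.4]
wrist_force: [-0.6, 0.1, -1.9]
opening: 0.0226
grasp_force: 68.6
```

Emit:
play_rows([
  [[7,0,-18],[0,0,0],0.9],
  [[15,0,-37],[0,0,0],0.9],
  [[24,0,-60],[0,0,0],0.9],
  [[30,0,-75],[0,-3,0],0.9],
  [[38,0,-95],[0,-6,0],0.9],
  [[35,0,-120],[0,-10,0],0.9],
  [[25,0,-145],[0,-14,0],0.9],
  [[15,0,-170],[0,-18,0],0.9],
  [[5,0,-190],[0,-22,0],0.9],
  [[-3,0,-206],[0,-22,0],0.9],
  [[-3,0,-206],[0,-22,0],0.9],
  [[-3,0,-206],[0,-22,0],0.9],
  [[-3,0,-206],[0,-22,0],0.9],
  [[-3,0,-206],[0,-22,0],0.9],
])

```text
time: 16.05
ee_pos: [0.6076, 0.0429, 0.333]
tcp_rot: [-179.9, 0.0, 78.4]
wrist_force: [0.4, 0.2, -2.3]
opening: 0.0226
grasp_force: 68.8
```

Run:
```python
from m import *
S=snap("side","side2"); T=snap("top","top3"); p,Rm,o=pose(); print(p,o["tcp_rot"],o["opening"],o["grasp_force"],np.abs(o["qd"]).max())
im,d,C=S; hsv=cv2.cvtColor(im,cv2.COLOR_RGB2HSV); m=((hsv[...,0]<4)|(hsv[...,0]>174))&(hsv[...,1]>180)&(hsv[...,2]>80)
n,l,s,c=cv2.connectedComponentsWithStats(m.astype(np.uint8))
for i in range(1,n):
    if s[i][4]>40: v,u=np.nonzero(l==i); P=depthpt(C,np.c_[u,v],d[v,u]); print(s[i],np.percentile(P,[3,50,97],axis=0).round(3).tolist())
```

```text
[0.60764254 0.04300703 0.33333755] [-1.79943661e+02  2.01076101e-02  7.84322400e+01] 0.022593239576893322 68.78548622131348 0.25143944210034636
[225 163  14  20 213] [[0.5, 0.174, 0.099], [0.509, 0.179, 0.118], [0.522, 0.197, 0.132]]
```

View pics/side2.png

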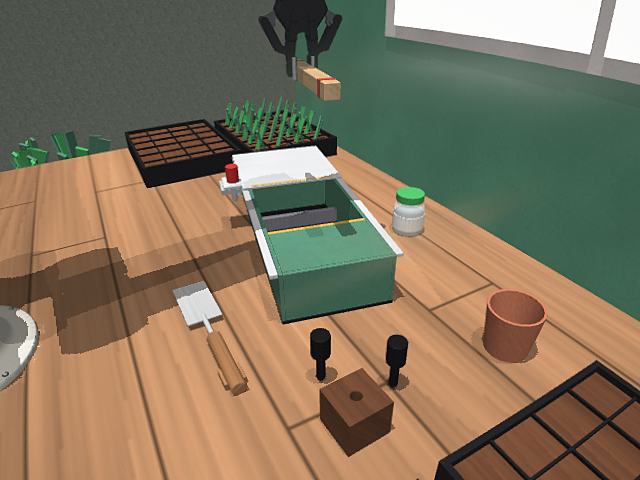

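The dibber is held level, high above the box at (320,80). The red knob is home at (231,173), and the pot, jar and trowel have not moved.

```bash
python3 -c "
from h import *
print(workorder.job_done())"
```

```text
the job is handed in; nothing more can be done
None
```

I handed the job in at about 16 s: the lock pin is fully down through both lugs, the dibber is held level and still about 0.33 m above the bench, and the pot, jar and trowel are where they started; no verdict came back.

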